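# Run the touch-start parts shaker

### The job

Drop the two brass wheel nuts into the orange flask through its mouth, then set the flask upright in the steel sprung ring of the blue parts shaker and push it straight down until the ring is down level with the blue housing. The shaker only runs while the ring is pressed, so finish with the gripper still holding the flask down there, pressing on the flask and not on the shaker. Leave the steel nut and everything else on the counter where it is, and do not tip the flask over.

Things in the scene. Friction and masses are not known exactly. Their poses are not given: they have to be found in the camera images.
- flask: Loose orange round-bellied open flask, rigid, about 0.25 kg, 120 mm tall. Origin: centre of its underside, z up. Outer radius: foot 24 mm at 0, 36 at 10, belly 43 from 26 to 46, 36 at 64, then a straight round neck of radius 28 mm (56 mm wide, to grip) from 74 mm up to the rim. Walls 4 mm, inner floor 6 mm up. Stands on the counter left or right of the nuts, the shaker on the other side.
- flask_mouth (a point): Centre of the flask's open mouth, 120 mm above its underside; the opening is 48 mm across.
- flask_mid (a point): Point on the flask's axis 36 mm above its underside, middle of the belly's inside.
- nut_a: Loose brass-coloured hexagonal wheel nut standing on the counter, 22 mm across flats, 25 mm across corners, 28 mm tall, 60 g. Origin: centre of its underside, z up; its own x axis runs square through a pair of flats (the other pairs are at 60 and 120 degrees).
- nut_b: The second brass nut, the same as nut_a.
- nut_steel: A steel-grey nut of the same shape and size as nut_a, standing in line with the brass ones at random; it is to stay where it is.
- shaker: Blue shaker fixed on the counter: black foot 150 x 140 x 10 mm, on it a round open housing 124 mm across, its rim 45 mm above the counter, opening 100 mm across, and a low grey control strip at its front (own -x). Origin: centre of its underside, on the axis of housing and ring; z up. Carries the sprung ring, with a free well under it down to 12 mm above the counter.
- ring_top (a point): Centre of the upper face of the steel sprung ring, on the shaker's axis; moves with it: 60 mm above the counter when up, 45 mm (level with the housing rim) when fully down. Ring 94 mm across, 10 mm thick, its hole 66 mm across. The flask's rounded bottom sits in the hole, its underside then about 7 to 8 mm below the ring's upper face.
- press_ring (a joint): How far the ring is pushed down, m: 0 up, 0.015 fully down at its stop. The spring pushes up with about 5.4 N at the top and 19 N at the bottom (0.9 N per mm), so the flask's own weight barely lowers it.
- tow_ball: Bystander: steel tow ball, 50 mm across, 66 mm tall on a round flange, behind the work area. Origin: centre of its underside.
- hitch_pin: Bystander: dark steel hitch pin, 16 mm thick, 110 mm long with a bent end, lying near the robot on the left. Origin: under its middle, on the counter.
- hub_cap: Bystander: aluminium hub cap, 52 mm across, 33 mm tall, near the robot on the right. Origin: centre of its underside.
- spanner: Bystander: 180 mm spanner lying at the back on the right. Origin: under its middle.
There are look-alikes about, which are no part of the job. What is shaped like the nut_b but green or pink is not meant.

How it is judged (in metres and radians):
On the way, in this order (a step that is already met when the one before it is completed fails the run):
1. both brass nuts are inside the flask, the ring not yet pressed (distance between each of nut_a, nut_b and flask_mid below 0.047 m and value of joint press_ring below 0.006 m), for 0.2 s.
2. the flask, nuts inside, sits upright in the ring and is pressed down (distance between each of nut_a, nut_b and flask_mid below 0.047 m and value of joint press_ring above 0.01 m and horizontal distance between flask and ring_top below 0.01 m and angle between flask's own z axis and vertical below 0.17 rad and contact force between flask and shaker above 6 N and contact force between the fingers and flask above 3 N and contact force between the arm and shaker below 1 N), for 0.3 s.
At the end, for the whole second after the job is handed in: Both brass nuts (not the steel one) in the flask; flask at rest, within 10 mm of the ring's axis and 0.17 rad of upright; ring at least 10 of its 15 mm down, flask bearing on it with over 6 N, fingers on the flask with over 3 N, arm on the shaker under 1 N (all of step 2 and linear speed of flask below 0.02 m/s and distance between nut_steel and flask_mid above 0.06 m); the arm keeps its last pose, push and grip.
It fails at once if the steel nut or another bystander is shifted by more than 40 mm (distance of any of nut_steel, tow_ball, hitch_pin, hub_cap, spanner from where it was at the start of the episode above 0.04 m).
It fails at once if the flask is tipped over (angle between flask's own z axis and vertical above 0.7 rad).
It also fails if it takes over 61 s, if anything falls off the work surface, if the arm or the gripper's body presses on something with over 40 N, if the wrist force passes 120 N, or if a joint passes its speed limit or range.

### The arm

A 6-joint arm with a two-finger parallel gripper is mounted at the origin on the work surface. World frame = base frame: x ahead of the robot, y to its left, z up, the work surface at z = 0. Lengths are in mm, angles in rad, forces in N, time in s.
With the tool pointing down it reaches from about 350 to 950 mm from the base axis. Payload 17.4 kg.
Tool frame: the origin (TCP) lies on the centre line of the jaws, within the pads' length; the fingertips stand 14 mm ahead of it and the grasp point (between the pads) lies 5 mm behind it; z points along the fingers, y is the line along which they close (so a half turn about z gives the same grasp; the last joint's range is limited). The gripper opens to 93 mm and grips with 3 to 60 N. Pads are 15 mm wide; open, the fingers measure 128 mm over their backs; the gripper's body (75 mm by 188 mm) begins 65 mm behind the grasp point.
Start: joints at [-1.345, 0.116, 1.442, -0, 1.584, -0.038], TCP at [175.997, -651.657, 209.846] pointing down, gripper open.
Joint ranges: [-2.83, 2.83], [-0.83, 2.19], [0.07, 2.5], [-1.14, 4.28], [0.01, 3], [-2.97, 2.97]. Speed limits (rad/s): [1.89, 1.89, 2.22, 3.14, 3.14, 3.14].

### API

Orientations are given as a 3x3 rotation matrix whose columns are the frame's x, y, z axes.
In Python, from station import manip gives the robot as it stands. The module is installed in compiled form; this text tells all that it offers.
- The arm moves only by the tool servo_tool, never from a script. Its arguments are lists of equal length, an entry for each row: "gripper": the finger opening in cm, from 0 to 9.3; "slide": the shift along the tool's x, y, z in cm, a list of three; "spin": the turn about the tool's z in rad. A call has 1 to 5 rows; each row shifts and turns the commanded pose from where the row before left it, along the tool's axes as they then stand; what a row does not reach is not made up. A row lasts 1/8 s, in which the tool goes at most 62.5 mm and 10.7 degrees, less where a joint would pass 70% of its speed; a pose out of reach is approached as far as the arm can. A call is refused whole if a number of a shift passes 6.25 or a number of a turn 0.188, either way. A call with a gripper value outside its range is refused whole. The fingers move at their own pace and stop on an object; "squeeze" is the grip in N (left out, the last holds). Time passes only in rows, so rows that do not move let the fingers close. It gives the time, the measured TCP pose, the force, the opening and the grip force at its end, in the units of the state.
- manip.observe(): the state, without advancing time (a new reading comes with each control period).
- manip.grab_frame(name): name is "scene" or "side" or "wrist"; returns a dict with "img" (400x640x3 uint8, blue, green, red), "K" (3x3 intrinsics, pixels), "xyz" and "orientation" of the camera in the world. Camera axes: x right, y up, looking along -z (the intrinsics and any distortion apply to the point x, -y, -z); pixel columns grow to the right and rows downward; lengths in mm; the calibration is good to about 2 mm. The wrist camera is an equidistant fisheye: a pixel r from the principal point sees the ray r / f radians off the axis. A picture is of the moment at which its call begins. There is no depth.
- manip.finish_job(): hands the job in; it is judged then, once.
The state is a dict: "time": time; "joint_positions": joint angles; "joint_velocities": joint speeds; "effort": joint torques, N m; "tool_pos": TCP position; "orientation": TCP orientation; "wrist_force": force on the tool from outside, world axes, zero at the start; "ft_torque": the same for the moment, N m; "gripper_width": finger opening in mm; "grip_force": force on a finger pad.
Only numpy, scipy, OpenCV 4.12 (cv2) and the standard library are available. Lean on these libraries where they do the work, as an engineer would, in place of code of your own. Each camera call takes 0.05 s, during which the arm holds its last target. There are 200 camera calls.

## Working session

There is one attempt and no reset: what is moved stays moved. The work goes in short steps, Python scripts to look and compute and a tool call to move; the robot and the scene stay as the last step left them, time stands still between calls to the robot, and variables do not carry over. Pictures are saved under pics/ and viewed, at most 10 in all, crops included, and the job is handed in when it is done.

Besides the shell and the picture viewer there is one more tool, called after "Call:" by a JSON object that holds its "fn" and its "kwargs", one argument or row to a line. servo_tool: Moves the arm, as the interface text tells. Its arguments: {"type":"object","properties":{"gripper":{"type":"array","items":{"type":"number"}},"slide":{"type":"array","items":{"type":"array","items":{"type":"number"}}},"spin":{"type":"array","items":{"type":"number"}},"squeeze":{"type":"number"}},"required":["gripper","slide","spin"]}

```bash
mkdir -p pics && cat > h.py <<'E'
import numpy as np, cv2, pickle
from station import manip
def grab(n, tag):
    f=manip.grab_frame(n); cv2.imwrite(f'pics/{tag}.png',f['img']); pickle.dump(f,open(f'pics/{tag}.pkl','wb')); return f
def ray(f,u,v,fish=False):
    K=np.array(f['K']); x=(u-K[0,2])/K[0,0]; y=(v-K[1,2])/K[1,1]
    if fish:
        r=np.hypot(x,y); s=np.sin(r)/r if r>1e-9 else 1; d=np.array([x*s,-y*s,-np.cos(r)])
    else: d=np.array([x,-y,-1.])
    return np.array(f['orientation'])@d
def onz(f,u,v,z,fish=False):
    d=ray(f,u,v,fish); c=np.array(f['xyz']); return c+d*(z-c[2])/d[2]
def proj(f,p):
    q=np.array(f['orientation']).T@(np.array(p,float)-f['xyz']); K=np.array(f['K'])
    return K[0,0]*q[0]/-q[2]+K[0,2], K[1,1]*-q[1]/-q[2]+K[1,2]
E
python3 - <<'E'
from h import *
np.set_printoptions(precision=3,suppress=True)
for n in ("scene","side"):
    f=grab(n,n+"0"); print(n,f['K'],f['xyz'],f['orientation'],[k for k in f])
s=manip.observe(); print(s['time'],s['tool_pos'],s['orientation'],s['gripper_width'],s['wrist_force'])
E
```

```text
scene [[462.937   0.    323.982]
 [  0.    462.937 198.015]
 [  0.      0.      1.   ]] [1142.405  440.148  574.581] [[-0.571 -0.457  0.682]
 [ 0.821 -0.301  0.486]
 [-0.017  0.837  0.547]] ['img', 'K', 'xyz', 'orientation']
side [[510.77    0.    320.477]
 [  0.    510.77  200.663]
 [  0.      0.      1.   ]] [ 84.357 718.654 585.317] [[-0.836  0.291 -0.466]
 [-0.549 -0.414  0.726]
 [ 0.018  0.863  0.506]] ['img', 'K', 'xyz', 'orientation']
0.1 [ 175.94 -651.47  209.19] [[ 0.965  0.261 -0.   ]
 [ 0.261 -0.965  0.001]
 [ 0.    -0.001 -1.   ]] 93.2499185080233 [-0.212  0.391  0.308]
```

View pics/scene0.png

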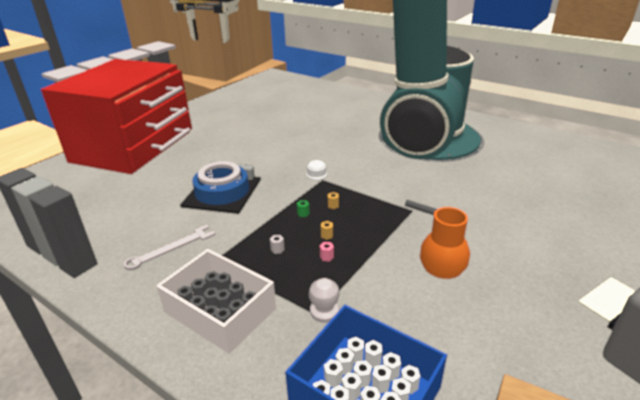

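View pics/side0.png

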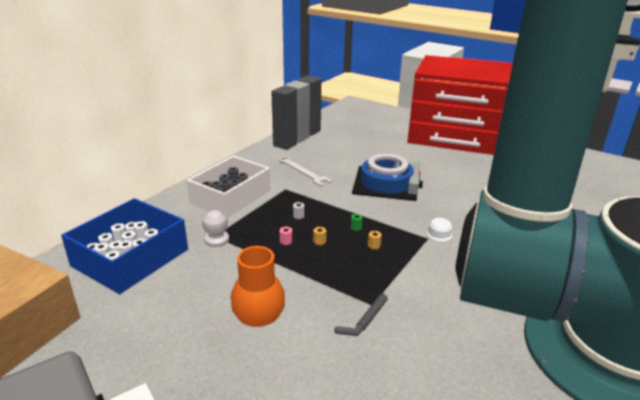

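The scene view shows brass nuts at (333,200) and (327,229), green at (303,208), pink at (327,251), steel at (277,243), flask at (446,245) and shaker ring at (221,173). The side view has the brass nuts at (374,240) and (319,236), flask at (258,288) and ring at (386,164). Next I'll fit solid silhouettes in both views.

```bash
cat > fit.py <<'E'
from h import *
from scipy.optimize import minimize
F={n:pickle.load(open(f'pics/{n}0.pkl','rb')) for n in('scene','side')}
T=np.linspace(0,2*np.pi,40)
def sil(f,x,y,prof,S=4):
    m=np.zeros((400*S,640*S),np.uint8); prev=None
    for z,r in prof:
        c=np.array([proj(f,(x+r*np.cos(t),y+r*np.sin(t),z)) for t in T],np.float32)
        if prev is not None:
            h=cv2.convexHull(np.vstack([c,prev])); cv2.fillPoly(m,[np.round((h+.5)*S).astype(int)],255)
        prev=c
    return cv2.resize(m,(640,400),interpolation=cv2.INTER_AREA)/255.
def mask(f,lo,hi,seed):
    h=cv2.cvtColor(f['img'],cv2.COLOR_BGR2HSV); m=cv2.inRange(h,np.array(lo),np.array(hi))
    m=cv2.morphologyEx(m,cv2.MORPH_CLOSE,np.ones((3,3)))
    n,l,st,c=cv2.connectedComponentsWithStats(m)
    i=min((i for i in range(1,n) if st[i,4]>15),key=lambda i:np.hypot(*(c[i]-seed)))
    q=(l==i).astype(np.uint8); cs,_=cv2.findContours(q,0,2); cv2.drawContours(q,cs,-1,1,-1)
    return q*1.,st[i],c[i]
def tri(ps):
    A=np.zeros((3,3));b=np.zeros(3)
    for n,p in ps.items():
        d=ray(F[n],*p);d/=np.linalg.norm(d);P=np.eye(3)-np.outer(d,d);A+=P;b+=P@F[n]['xyz']
    return np.linalg.solve(A,b)
nut=[(0,12),(28,12)]
fl=[(0,24),(10,36),(26,43),(46,43),(64,36),(74,28),(120,28)]
jobs={'brassnear':((15,110,70),(28,255,255),(333,200),(374,240),nut),
'brassfar':((15,110,70),(28,255,255),(327,229),(319,236),nut),
'green':((45,110,30),(80,255,255),(303,208),(357,222),nut),
'pink':((150,60,80),(179,255,255),(327,251),(286,236),nut),
'steel':((0,0,90),(179,60,255),(277,243),(298,211),nut),
'flask':((3,150,60),(14,255,255),(446,245),(258,288),fl)}
if __name__=='__main__':
  for k,(lo,hi,a,b,prof) in jobs.items():
    try: M={n:mask(F[n],lo,hi,s) for n,s in(('scene',a),('side',b))}
    except ValueError: print(k,'nomask');continue
    p=tri({n:M[n][2] for n in M})
    def cost(q,ns=('scene','side')):
        return sum(1-np.minimum(s:=sil(F[n],*q,prof),M[n][0]).sum()/np.maximum(s,M[n][0]).sum() for n in ns)
    r=minimize(cost,p[:2],method='Nelder-Mead',options=dict(xatol=.1,fatol=1e-4,initial_simplex=p[:2]+np.array([[0,0],[6,0],[0,6]])))
    print(k,'tri',p.round(1),'fit',r.x.round(1),round(r.fun,3),[M[n][1].tolist() for n in M])
  # shaker ring centre (clicked, z=60)
  print(onz(F['scene'],220,173,60),onz(F['side'],387,164,60))
E
python3 fit.py; python3 - <<'E'
from h import *
a=cv2.imread('pics/scene0.png')[150:215,175:270]; b=cv2.imread('pics/side0.png')[140:205,340:435]
cv2.imwrite('pics/shk.png',cv2.resize(np.vstack([a,b]),None,fx=4.4,fy=4.4,interpolation=2))
E
```

```text
brassnear tri [441.  -35.9  15.2] fit [441.4 -36.2] 0.294 [[327, 191, 13, 19, 200], [367, 230, 15, 20, 254]]
brassfar tri [537.1  13.4  15.2] fit [537.6  13. ] 0.282 [[320, 220, 14, 20, 233], [313, 226, 14, 20, 250]]
green tri [502.3 -72.5  14.4] fit [502.8 -72.8] 0.226 [[296, 200, 13, 17, 190], [351, 214, 12, 17, 182]]
pink tri [592.3  51.5  15.5] fit [592.7  50.6] 0.369 [[319, 241, 16, 21, 299], [279, 225, 14, 21, 252]]
steel tri [627.2 -41.   15.8] fit [628.  -41.2] 0.251 [[269, 234, 15, 20, 251], [293, 201, 12, 18, 181]]
flask tri [503.3 245.6  59. ] fit [503.9 243.8] 0.129 [[421, 208, 48, 70, 2565], [231, 245, 53, 81, 3249]]
[ 544.7719214  -269.54846777   60.        ] [ 533.91954435 -265.92351767   60.        ]
```

View pics/shk.png

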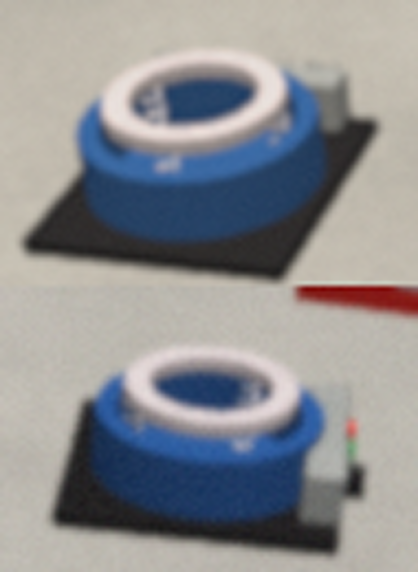

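The crop shows the ring up. Its outer upper edge spans x 102–288 in the scene half and 122–301 in the side half. All nut heights triangulate to about 15 mm, as they should. I'll move toward the nuts, high up, for a wrist view.

Call:
{"fn": "servo_tool", "kwargs": {
  "gripper": [9.3,9.3,9.3,9.3,9.3],
  "slide": [
    [4.2,-3.9,-0.9],
    [4.2,-3.9,-0.9],
    [4.2,-3.9,-0.9],
    [4.2,-3.9,-0.9],
    [4.2,-3.9,-0.9]
  ],
  "spin": [0,0,0,0,0]
}}

```text
time: 0.72
tool_pos: [328.5, -406.9, 254.9]
orientation: [[0.965, 0.26, -0.0], [0.26, -0.965, 0.0], [0.0, -0.0, -1.0]]
wrist_force: [0.5, -1.1, 0.2]
gripper_width: 93.2
grip_force: 0.0
```

Call:
{"fn": "servo_tool", "kwargs": {
  "gripper": [6,5,5,5,5],
  "slide": [
    [4.2,-3.9,-0.9],
    [4.2,-3.9,-0.9],
    [4.2,-3.9,-0.9],
    [4.2,-3.9,-0.9],
    [4.2,-3.9,-0.9]
  ],
  "spin": [0,0,0,0,0]
}}

```text
time: 1.35
tool_pos: [480.4, -163.8, 300.1]
orientation: [[0.965, 0.261, 0.0], [0.261, -0.965, -0.0], [0.0, 0.0, -1.0]]
wrist_force: [0.3, -0.5, -0.3]
gripper_width: 50.8
grip_force: 0.0
```

```bash
python3 - <<'E'
from h import *
f=grab('wrist','w1'); print(f['K'],f['xyz'],np.round(f['orientation'],3))
s=manip.observe(); print(s['time'],s['tool_pos'],s['gripper_width'])
E
```

```text
[[309.70691629   0.         316.04651237]
 [  0.         309.70691629 199.80468438]
 [  0.           0.           1.        ]] [ 559.64348314 -142.02329364  474.70006307] [[ 0.261  0.922  0.285]
 [-0.965  0.249  0.078]
 [ 0.001 -0.295  0.956]]
1.4 [ 482.92165119 -159.33324526  300.9901269 ] 50.167511145829025
```

View pics/w1.png

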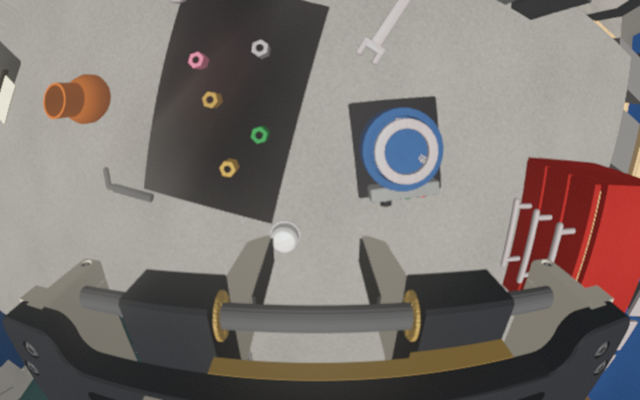

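The wrist view shows brass nuts at (229,168) and (211,100), green at (259,134), pink at (198,60), steel at (260,48), the shaker ring at (406,151) and the flask mouth at (55,100). I'll fit the hexagons and the ring in this view.

```bash
cat > wfit.py <<'E'
from h import *
from scipy.optimize import minimize
def wproj(f,P):
    q=(np.atleast_2d(P)-f['xyz'])@np.array(f['orientation']); K=np.array(f['K'])
    x,y,z=q[:,0],-q[:,1],-q[:,2]; r=np.hypot(x,y); th=np.arctan2(r,z)/np.maximum(r,1e-9)
    return np.stack([K[0,0]*x*th+K[0,2],K[1,1]*y*th+K[1,2]],1)
def comp(m,seed,mn=30):
    n,l,st,c=cv2.connectedComponentsWithStats(m)
    i=min((i for i in range(1,n) if st[i,4]>mn),key=lambda i:np.hypot(*(c[i]-seed))); q=(l==i).astype(np.uint8)
    cs,_=cv2.findContours(q,0,2); cv2.drawContours(q,cs,-1,1,-1); return q,st[i]
def hexfit(f,seed,lo=(12,90,60),hi=(30,255,255),H=28):
    h=cv2.cvtColor(f['img'],cv2.COLOR_BGR2HSV); M,st=comp(cv2.inRange(h,np.array(lo),np.array(hi)),seed)
    x0,y0,w,hh=st[0]-8,st[1]-8,st[2]+16,st[3]+16; M=M[y0:y0+hh,x0:x0+w].astype(float); S=8
    def R(q):
        a=q[2]+np.pi/6+np.arange(6)*np.pi/3; r=22/np.sqrt(3)
        P=np.array([[q[0]+r*np.cos(t),q[1]+r*np.sin(t),z] for z in(0,H) for t in a])
        m=np.zeros((hh*S,w*S),np.uint8); u=(wproj(f,P)-[x0,y0]+.5)*S
        cv2.fillConvexPoly(m,cv2.convexHull(np.round(u).astype(np.int32)),255); return cv2.resize(m,(w,hh),interpolation=cv2.INTER_AREA)/255.
    def cost(q): s=R(q); return 1-np.minimum(s,M).sum()/np.maximum(s,M).sum()
    c=onz(f,*(np.array(st[:2])+np.array(st[2:4])/2-.5),20,True)[:2]
    rs=[minimize(cost,[*c,t],method='Nelder-Mead',options=dict(xatol=.02,fatol=1e-5,initial_simplex=[[*c,t],[c[0]+3,c[1],t],[c[0],c[1]+3,t],[*c,t+.2]])) for t in (-.4,-.2,0,.2,.4)]
    r=min(rs,key=lambda r:r.fun); y=(r.x[2]+np.pi/6)%(np.pi/3)-np.pi/6
    return r.x[:2].round(1),round(y,3),round(r.fun,3),[(round(((k.x[2]+np.pi/6)%(np.pi/3)-np.pi/6),2),round(k.fun,3)) for k in rs]
def circfit(f,pts,z,r):
    "fit centre of horizontal circle to contour pixels"
    w=np.array([onz(f,*p,z,True)[:2] for p in pts])
    A=np.c_[2*w,np.ones(len(w))]; s=np.linalg.lstsq(A,(w**2).sum(1),rcond=None)[0]
    return s[:2].round(1), round(np.sqrt(s[2]+s[:2]@s[:2]),1)
E
python3 - <<'E'
from wfit import *
f=pickle.load(open('pics/w1.pkl','rb'))
for k,s in dict(near=(229,168),far=(211,100)).items(): print(k,hexfit(f,s))
h=cv2.cvtColor(f['img'],cv2.COLOR_BGR2HSV)
hs=h[151,365:450]; print([tuple(map(int,x)) for x in hs[::3]])
m=cv2.inRange(h,(0,0,140),(179,60,255)); roi=np.zeros_like(m); roi[105:178,366:446]=255; m&=roi
n,l,st,c=cv2.connectedComponentsWithStats(m); i=1+np.argmax(st[1:,4]); print(st[i],c[i])
q=(l==i).astype(np.uint8); cs,hi=cv2.findContours(q,cv2.RETR_CCOMP,cv2.CHAIN_APPROX_NONE)
for k in cs:
    if len(k)>60: print(len(k),circfit(f,k[:,0],60,0))
E
```

```text
near (array([438.2, -34.8]), np.float64(0.218), np.float64(0.117), [(np.float64(0.22), np.float64(0.117)), (np.float64(0.15), np.float64(0.121)), (np.float64(0.2), np.float64(0.12)), (np.float64(0.25), np.float64(0.117)), (np.float64(0.31), np.float64(0.119))])
far (array([535.2,  14.5]), np.float64(-0.171), np.float64(0.097), [(np.float64(-0.16), np.float64(0.099)), (np.float64(-0.15), np.float64(0.098)), (np.float64(-0.17), np.float64(0.097)), (np.float64(0.3), np.float64(0.133)), (np.float64(-0.18), np.float64(0.098))])
[(106, 134, 164), (106, 131, 160), (106, 132, 159), (120, 10, 153), (165, 3, 203), (0, 5, 202), (174, 7, 191), (107, 135, 160), (106, 134, 160), (106, 133, 161), (107, 134, 160), (106, 135, 159), (107, 133, 161), (107, 133, 161), (107, 133, 161), (106, 134, 160), (107, 133, 161), (106, 135, 162), (107, 134, 162), (107, 135, 161), (107, 136, 161), (120, 11, 134), (4, 10, 203), (7, 11, 201), (156, 7, 185), (106, 139, 158), (108, 21, 159), (23, 13, 171), (20, 13, 173)]
[ 374  118   65   60 1730] [405.62543353 147.62196532]
185 (array([ 539. , -277.9]), np.float64(45.5))
140 (array([ 536.9, -277.9]), np.float64(31.9))
```

Ring is at about (538,-278) and the nuts agree to within 3 mm, with the arm still settling in that view. Moving above the near nut, turning 0.57 rad, and looking again.

Call:
{"fn": "servo_tool", "kwargs": {
  "gripper": [5,5,5,5,5],
  "slide": [
    [-0.1,-2.7,4.0],
    [-0.1,-2.7,4.0],
    [-0.1,-2.7,4.0],
    [-0.1,-2.7,4.0],
    [0,-2.7,4.0]
  ],
  "spin": [0,0,0,0,0]
}}

```text
time: 2.02
tool_pos: [440.1, -35.6, 98.4]
orientation: [[0.965, 0.261, -0.0], [0.261, -0.965, 0.0], [0.0, -0.0, -1.0]]
wrist_force: [0.7, 0.7, -0.6]
gripper_width: 50.5
grip_force: 0.0
```

Call:
{"fn": "servo_tool", "kwargs": {
  "gripper": [5,5,5,5,5],
  "slide": [
    [0,0,0],
    [0,0,0],
    [0,0,0],
    [0,0,0],
    [0,0,0]
  ],
  "spin": [0.14,0.14,0.145,0.145,0]
}}

```text
time: 2.65
tool_pos: [440.5, -36.4, 99.6]
orientation: [[0.954, -0.301, -0.0], [-0.301, -0.954, 0.0], [-0.0, 0.0, -1.0]]
wrist_force: [-1.0, -0.2, 1.4]
gripper_width: 50.1
grip_force: 0.0
```

```bash
cat > st.py <<'E'
from wfit import *
def st():
    s=manip.observe(); o=np.array(s['orientation']); print('t',round(s['time'],2),'tcp',np.round(s['tool_pos'],1),'yaw_y',round(np.degrees(np.arctan2(o[1,1],o[0,1])),1),'w',round(s['gripper_width'],1),'grip',round(s['grip_force'],1),'F',np.round(s['wrist_force'],1)); return s
def go(s,tgt):
    d=np.array(s['orientation']).T@(np.array(tgt)-s['tool_pos']); print('tool delta cm',(d/10).round(2))
E
python3 - <<'E'
from st import *
s=st(); f=grab('wrist','w2'); s=st()
for n in (27.,): p=wproj(f,[[439,-35.5,20],[535,14,20]]); print(p)
for q in p: print(hexfit(f,q)[:3])
E
```

```text
t 2.65 tcp [440.5 -36.4  99.6] yaw_y -107.5 w 50.1 grip 0.0 F [-1.  -0.2  1.4]
t 2.7 tcp [440.6 -36.4  99.7] yaw_y -107.4 w 50.1 grip 0.0 F [-0.1  0.1  0.9]
[[315.62984019 205.78069829]
 [224.54925855 118.274359  ]]
(array([438.4, -35.1]), np.float64(-0.04), np.float64(0.085))
(array([535.5,  14.7]), np.float64(0.094), np.float64(0.095))
```

View pics/w2.png

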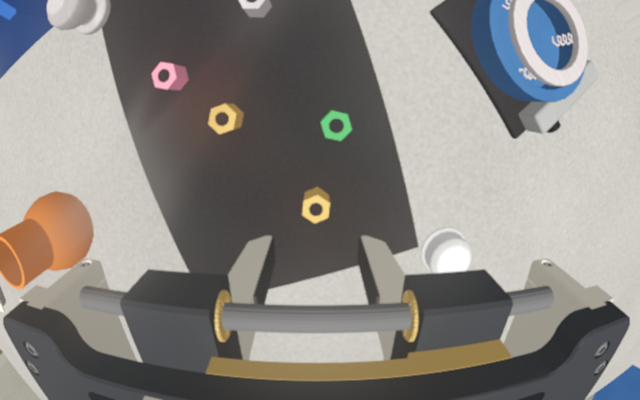

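The near nut is at (316,207) between the fingers, the far nut at (225,118), the green at (336,126) and the shaker at top right. I'll zoom in to judge the nut yaws.

```bash
python3 - <<'E'
from wfit import *
im=cv2.imread('pics/w2.png'); f=pickle.load(open('pics/w2.pkl','rb'))
z=[cv2.resize(im[y-22:y+22,x-22:x+22],None,fx=9,fy=9,interpolation=cv2.INTER_CUBIC) for x,y in((316,207),(225,118))]
cv2.imwrite('pics/z2.png',np.hstack(z))
# top-face-only fit: bright faces
h=cv2.cvtColor(im,cv2.COLOR_BGR2HSV)
for x,y in((316,207),(225,118)):
    v=h[y-16:y+17,x-16:x+17,2]; print(np.percentile(v,[50,70,80,90,97]))
    for thr in (150,170,190): 
        m=cv2.inRange(h,(10,60,thr),(35,255,255)); q,s=comp(m,(x,y),30); print(thr,s)
E
```

```text
[159. 233. 247. 249. 250.]
150 [302 188  29  36 663]
170 [302 194  28  29 498]
190 [302 195  28  28 453]
[157. 232. 237. 243. 245.]
150 [208 103  34  32 662]
170 [208 104  29  30 506]
190 [208 104  28  30 467]
```

View pics/z2.png

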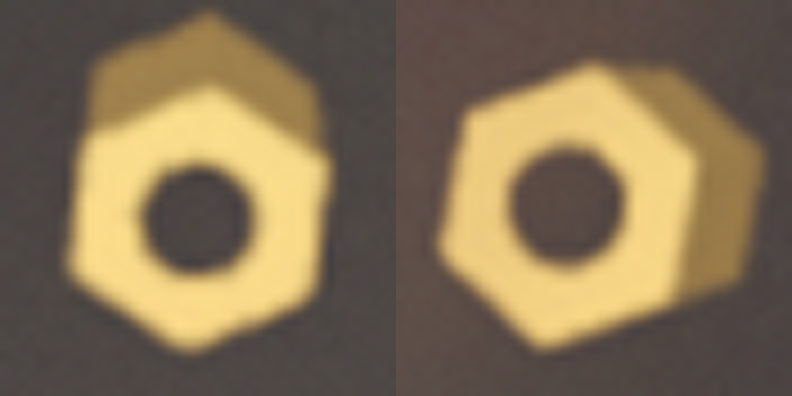

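The zoom shows the near nut's flats almost square to the image x (closing) axis, a few degrees off, and the far nut's about 10° off. I'll fit the top faces alone.

```bash
sed -i 's/for z in(0,H)/for z in(Z0,H)/; s/H=28):/H=28,Z0=0):/' wfit.py && python3 - <<'E'
from st import *
f=pickle.load(open('pics/w2.pkl','rb'))
for s in((316,207),(225,118)): print(hexfit(f,s,lo=(10,60,185),hi=(35,255,255),Z0=28)[:3])
s=st(); go(s,[440,-36,36])
E
```

```text
(array([439.2, -35.4]), np.float64(0.098), np.float64(0.057))
(array([535.2,  13.9]), np.float64(-0.04), np.float64(0.052))
t 2.7 tcp [440.6 -36.4  99.7] yaw_y -107.4 w 50.1 grip 0.0 F [-0.1  0.1  0.9]
tool delta cm [-0.07 -0.02  6.37]
```

Call:
{"fn": "servo_tool", "kwargs": {
  "gripper": [5,5,5,5,5],
  "slide": [
    [-0.15,-0.05,2.5],
    [0,0,2.5],
    [0,0,1.5],
    [0,0,1.1],
    [0,0,0]
  ],
  "spin": [0.06,0.06,0,0,0]
}}

```text
time: 3.32
tool_pos: [439.3, -35.4, 23.5]
orientation: [[0.911, -0.412, -0.001], [-0.412, -0.911, 0.0], [-0.001, 0.0, -1.0]]
wrist_force: [-0.2, 0.2, -0.1]
gripper_width: 49.7
grip_force: 0.0
```

Call:
{"fn": "servo_tool", "kwargs": {
  "gripper": [1.9,1.9,1.9,1.9,1.9],
  "slide": [
    [0,0,0],
    [0,0,0],
    [0,0,0],
    [0,0,0],
    [0,0,0]
  ],
  "spin": [0,0,0,0,0],
  "squeeze": 25
}}

```text
time: 3.95
tool_pos: [439.4, -35.4, 23.9]
orientation: [[0.911, -0.413, 0.0], [-0.413, -0.911, 0.0], [0.0, -0.0, -1.0]]
wrist_force: [-0.0, -0.2, 0.6]
gripper_width: 18.9
grip_force: 0.0
```

The fingers closed to 18.9 mm with no force, so the grasp missed. Looking.

```bash
python3 - <<'E'
from st import *
st(); a=grab('wrist','w3')['img']; b=grab('scene','s3')['img']; 
cv2.imwrite('pics/z3.png',np.hstack([cv2.resize(a[100:350,190:450],(500,480)),cv2.resize(b[150:270,270:345],(300,480))]))
E
```

```text
t 3.95 tcp [439.4 -35.4  23.9] yaw_y -114.4 w 18.9 grip 0.0 F [-0.  -0.2  0.6]
```

View pics/z3.png

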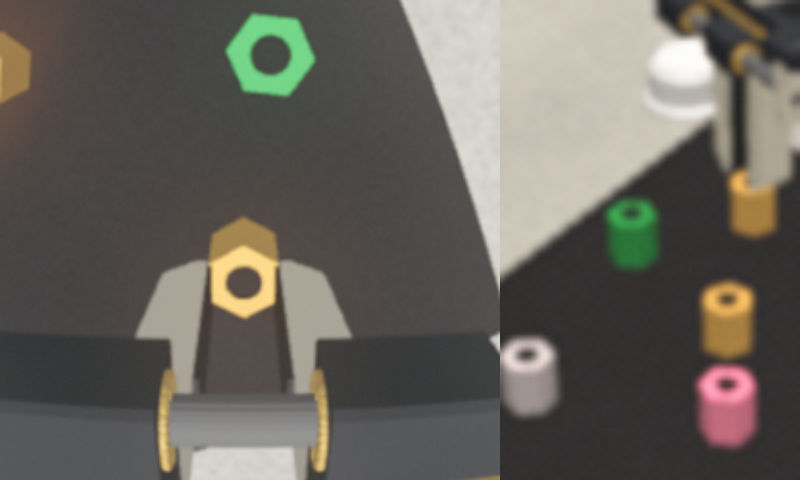

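The fingers have closed at 18.9 mm with the whole top of the nut visible, and in the scene view their tips sit at the nut's top. I'll overlay the expected fingertip points on all three views.

```bash
python3 - <<'E'
from st import *
s=st(); o=np.array(s['orientation']); p=np.array(s['tool_pos']); out=[]
def P(f,q,w): return wproj(f,[q])[0] if w else np.array(proj(f,q))
for n,(cx,cy),hw in(('scene',(333,195),30),('side',(374,235),30),('wrist',(316,245),60)):
    f=grab(n,n+'4'); w=n=='wrist'; k=480//(2*hw)/1.0
    c=cv2.resize(f['img'][cy-hw:cy+hw,cx-hw:cx+hw],None,fx=k*.82,fy=k*.82,interpolation=cv2.INTER_CUBIC)[:400]; k*=.82
    def dot(q,col):
        u=(P(f,q,w)-[cx-hw,cy-hw]+.5)*k; cv2.circle(c,tuple(int(v) for v in u),3,col,-1)
    for sg in(-1,1):
        for zz,col in((14,(0,0,255)),(-5,(255,0,255))):
            dot(p+o@[7.5,sg*9.5,zz],col); dot(p+o@[-7.5,sg*9.5,zz],col)
    dot([440,-35.5,28],(255,255,0)); dot([440,-35.5,0],(255,255,0)); out.append(cv2.resize(c,(266,266)) if 0 else c)
h=min(c.shape[0] for c in out); im=np.hstack([c[:h,:] for c in out]); im=cv2.resize(im,None,fx=796/im.shape[1],fy=796/im.shape[1]); print(im.shape)
cv2.imwrite('pics/ov.png',im)
E
```

```text
t 4.05 tcp [439.5 -35.4  23.9] yaw_y -114.4 w 18.9 grip 0.0 F [ 0.1 -0.2 -0.5]
(265, 796, 3)
```

View pics/ov.png

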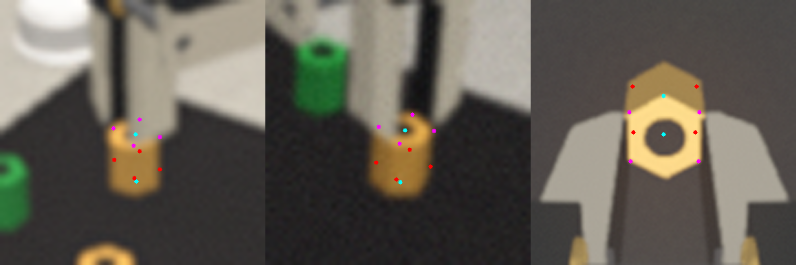

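All three views put the real fingertips near z≈28, about 19 mm higher than the stated geometry implies, just above the nut. I'll open, go down 8 mm (safe under either reading), and close.

Call:
{"fn": "servo_tool", "kwargs": {
  "gripper": [4,4,4,4,4],
  "slide": [
    [0,0,0],
    [0,0,0],
    [0,0,0.4],
    [0,0,0.4],
    [0,0,0]
  ],
  "spin": [0,0,0,0,0]
}}

```text
time: 4.82
tool_pos: [439.2, -35.4, 15.4]
orientation: [[0.911, -0.413, -0.001], [-0.413, -0.911, 0.0], [-0.001, 0.0, -1.0]]
wrist_force: [-0.9, 0.2, -0.6]
gripper_width: 39.8
grip_force: 0.0
```

Call:
{"fn": "servo_tool", "kwargs": {
  "gripper": [1.9,1.9,1.9,1.9,1.9],
  "slide": [
    [0,0,0],
    [0,0,0],
    [0,0,0],
    [0,0,0],
    [0,0,0]
  ],
  "spin": [0,0,0,0,0],
  "squeeze": 15
}}

```text
time: 5.45
tool_pos: [439.5, -35.5, 15.9]
orientation: [[0.911, -0.413, 0.0], [-0.413, -0.911, -0.0], [0.0, 0.0, -1.0]]
wrist_force: [-1.3, -0.5, 2.1]
gripper_width: 21.5
grip_force: 15.0
```

Gripped: 21.5 mm at 15 N, which confirms the height offset (tips ≈ tool_pos z + 4). Lift and carry over the flask.

Call:
{"fn": "servo_tool", "kwargs": {
  "gripper": [1.9,1.9,1.9,1.9,1.9],
  "slide": [
    [0,0,0],
    [0,0,-2],
    [0,0,-4],
    [0,0,-5],
    [0,0,-5]
  ],
  "spin": [0,0,0,0,0],
  "squeeze": 30
}}

```text
time: 6.08
tool_pos: [439.1, -35.3, 177.2]
orientation: [[0.911, -0.413, -0.0], [-0.413, -0.911, 0.0], [-0.0, -0.0, -1.0]]
wrist_force: [0.8, -0.3, -0.2]
gripper_width: 20.9
grip_force: 30.0
```

Call:
{"fn": "servo_tool", "kwargs": {
  "gripper": [1.9,1.9,1.9,1.9,1.9],
  "slide": [
    [-0.9,-4.2,0],
    [-0.9,-4.7,0],
    [-0.9,-4.7,0],
    [-0.9,-4.7,0],
    [-0.9,-4.7,0]
  ],
  "spin": [0,0,0,0,0]
}}

```text
time: 6.7
tool_pos: [493.6, 194.3, 175.7]
orientation: [[0.911, -0.413, -0.0], [-0.413, -0.911, 0.0], [-0.0, 0.0, -1.0]]
wrist_force: [1.0, -0.8, -0.7]
gripper_width: 21.2
grip_force: 30.0
```

Call:
{"fn": "servo_tool", "kwargs": {
  "gripper": [1.9,1.9,1.9],
  "slide": [
    [-0.6,-3.0,0],
    [-0.5,-2.1,0],
    [0,0,0]
  ],
  "spin": [0,0,0]
}}

```text
time: 7.08
tool_pos: [504.6, 244.3, 175.5]
orientation: [[0.911, -0.412, -0.001], [-0.412, -0.911, -0.0], [-0.001, 0.001, -1.0]]
wrist_force: [0.7, -0.1, -0.7]
gripper_width: 21.2
grip_force: 30.0
```

```bash
python3 - <<'E'
from st import *
s=st(); f=grab('wrist','w5'); a=grab('scene','s5'); b=grab('side','d5')
m=wproj(f,[[504,244,120]])[0]; print(m)
h=cv2.cvtColor(f['img'],cv2.COLOR_BGR2HSV)
o=cv2.resize(f['img'][60:340,170:460],(400,386))
x=cv2.resize(a['img'][140:290,390:500],(283,386)) 
cv2.imwrite('pics/z5.png',np.hstack([o,x]))
E
```

```text
t 7.08 tcp [504.6 244.3 175.5] yaw_y -114.4 w 21.2 grip 30.0 F [ 0.7 -0.1 -0.7]
[316.59435044 213.73035741]
```

View pics/z5.png

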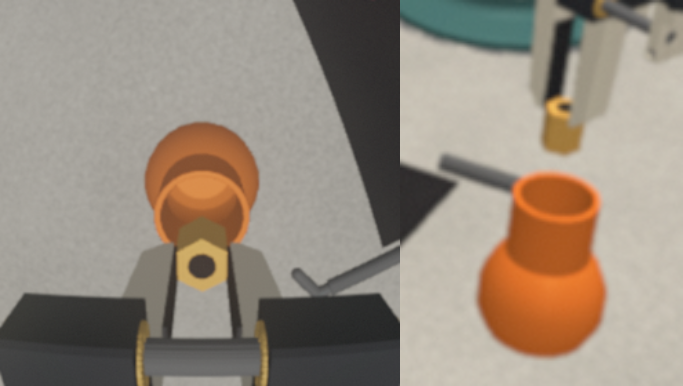

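The wrist view shows the rim centred at crop (202,212), which is pixel (316.5,213.7). That matches the prediction for a mouth at (504,244,120), and the nut hangs squarely above it. Lower 5 cm and release.

Call:
{"fn": "servo_tool", "kwargs": {
  "gripper": [1.9,1.9,1.9,1.9,4],
  "slide": [
    [0,0,2],
    [0,0,2],
    [0,0,0.8],
    [0,0,0],
    [0,0,0]
  ],
  "spin": [0,0,0,0,0]
}}

```text
time: 7.85
tool_pos: [504.9, 243.7, 128.4]
orientation: [[0.911, -0.413, 0.001], [-0.413, -0.911, 0.0], [0.0, -0.001, -1.0]]
wrist_force: [-0.8, 0.3, 0.7]
gripper_width: 27.1
grip_force: 0.0
```

Call:
{"fn": "servo_tool", "kwargs": {
  "gripper": [4,4,4,4,4],
  "slide": [
    [0,0,0],
    [0,0,0],
    [0,0,-2],
    [0,0,-3],
    [0,0,0]
  ],
  "spin": [0,0,0,0,0]
}}

```text
time: 8.48
tool_pos: [505.6, 244.0, 181.8]
orientation: [[0.911, -0.413, 0.004], [-0.413, -0.911, 0.002], [0.003, -0.004, -1.0]]
wrist_force: [-0.7, 0.0, -0.1]
gripper_width: 39.8
grip_force: 0.0
```

```bash
python3 - <<'E'
from st import *
s=st()
for n,roi in(('scene',(150,290,390,500)),('wrist',(60,260,240,390))):
    f=grab(n,n+'6'); a,b,c,d=roi; h=cv2.cvtColor(f['img'],cv2.COLOR_BGR2HSV)[a:b,c:d]
    print(n,'brass px',cv2.inRange(h,(17,90,60),(30,255,255)).sum()//255)
w2=pickle.load(open('pics/w2.pkl','rb')); s5=pickle.load(open('pics/s5.pkl','rb'))
print('was scene',cv2.inRange(cv2.cvtColor(s5['img'],cv2.COLOR_BGR2HSV)[150:290,390:500],(17,90,60),(30,255,255)).sum()//255)
go(s,[535.3,14.2,176]) 
E
```

```text
t 8.47 tcp [505.6 244.  181.8] yaw_y -114.4 w 39.8 grip 0.0 F [-0.7  0.  -0.1]
scene brass px 0
wrist brass px 112
was scene 243
tool delta cm [12.2  19.7   0.55]
```

The scene view has no brass left above the flask, so the nut is inside. Going to the far nut.

Call:
{"fn": "servo_tool", "kwargs": {
  "gripper": [4,4,4,4,4],
  "slide": [
    [2.5,4.1,0],
    [2.5,4.1,0],
    [2.4,4.1,0],
    [2.4,3.9,2],
    [2.4,3.4,3]
  ],
  "spin": [0,0,0,0,0]
}}

```text
time: 9.2
tool_pos: [534.8, 13.1, 127.7]
orientation: [[0.91, -0.414, 0.001], [-0.414, -0.91, -0.0], [0.001, -0.0, -1.0]]
wrist_force: [-0.6, -0.2, -1.7]
gripper_width: 40.1
grip_force: 0.0
```

Call:
{"fn": "servo_tool", "kwargs": {
  "gripper": [4,4,4,4,4],
  "slide": [
    [0,0,3],
    [0,0,2],
    [0,0,0],
    [0,0,0],
    [0,0,0]
  ],
  "spin": [0.07,0.07,0,0,0]
}}

```text
time: 9.82
tool_pos: [535.1, 14.8, 78.9]
orientation: [[0.845, -0.535, 0.001], [-0.535, -0.845, -0.0], [0.001, -0.001, -1.0]]
wrist_force: [-0.5, 0.8, 0.6]
gripper_width: 39.9
grip_force: 0.0
```

```bash
python3 - <<'E'
from st import *
f=grab('wrist','w7'); s=st()
p=wproj(f,[[535,14,28]])[0]; print(p)
r=hexfit(f,p,lo=(10,60,185),hi=(35,255,255),Z0=28)[:3]; print(r); go(s,[*r[0],15])
E
```

```text
t 9.88 tcp [535.1  14.8  78.8] yaw_y -122.4 w 40.0 grip 0.0 F [ 0.5  0.2 -0.6]
[316.98455049 214.93050027]
(array([535.4,  14. ]), np.float64(-0.051), np.float64(0.067))
tool delta cm [0.07 0.06 6.38]
```

Call:
{"fn": "servo_tool", "kwargs": {
  "gripper": [4,4,4,4,4],
  "slide": [
    [0.05,0.05,2.5],
    [0,0,2.5],
    [0,0,1.0],
    [0,0,0.35],
    [0,0,0]
  ],
  "spin": [0,0,0,0,0]
}}

```text
time: 10.5
tool_pos: [535.2, 14.0, 15.1]
orientation: [[0.844, -0.536, 0.001], [-0.536, -0.844, -0.0], [0.001, -0.0, -1.0]]
wrist_force: [-0.3, -0.5, 0.0]
gripper_width: 40.1
grip_force: 0.0
```

Call:
{"fn": "servo_tool", "kwargs": {
  "gripper": [1.9,1.9,1.9,1.9,1.9],
  "slide": [
    [0,0,0],
    [0,0,0],
    [0,0,0],
    [0,0,0],
    [0,0,0]
  ],
  "spin": [0,0,0,0,0],
  "squeeze": 25
}}

```text
time: 11.12
tool_pos: [535.1, 14.0, 14.7]
orientation: [[0.844, -0.536, 0.001], [-0.536, -0.844, 0.0], [0.001, -0.0, -1.0]]
wrist_force: [-0.2, -0.2, 5.4]
gripper_width: 21.4
grip_force: 25.0
```

Call:
{"fn": "servo_tool", "kwargs": {
  "gripper": [1.9,1.9,1.9,1.9,1.9],
  "slide": [
    [0,0,0],
    [0,0,-2],
    [0,0,-4],
    [0,0,-5],
    [0,0,-5]
  ],
  "spin": [0,0,0,0,0],
  "squeeze": 30
}}

```text
time: 11.75
tool_pos: [534.4, 14.0, 177.0]
orientation: [[0.844, -0.536, 0.0], [-0.536, -0.844, -0.0], [0.0, -0.0, -1.0]]
wrist_force: [0.3, -0.6, -0.6]
gripper_width: 21.1
grip_force: 30.0
```

```bash
python3 - <<'E'
from st import *
s=st(); go(s,[504,244,176])
E
```

```text
t 11.75 tcp [534.4  14.  177. ] yaw_y -122.4 w 21.1 grip 30.0 F [ 0.3 -0.6 -0.6]
tool delta cm [-14.9  -17.78   0.1 ]
```

Call:
{"fn": "servo_tool", "kwargs": {
  "gripper": [1.9,1.9,1.9,1.9,1.9],
  "slide": [
    [-2.4,-2.8,0],
    [-2.6,-3.1,0],
    [-2.6,-3.1,0],
    [-2.6,-3.1,0],
    [-2.5,-3.0,0]
  ],
  "spin": [0,0,0,0,0]
}}

```text
time: 12.38
tool_pos: [508.1, 210.8, 175.5]
orientation: [[0.844, -0.536, 0.001], [-0.536, -0.844, 0.0], [0.0, -0.0, -1.0]]
wrist_force: [1.0, 0.0, -1.2]
gripper_width: 21.1
grip_force: 30.0
```

Call:
{"fn": "servo_tool", "kwargs": {
  "gripper": [1.9,1.9,1.9,1.9],
  "slide": [
    [-1.6,-1.9,0],
    [-0.65,-0.8,0],
    [0,0,0],
    [0,0,0]
  ],
  "spin": [0,0,0,0]
}}

```text
time: 12.88
tool_pos: [504.3, 243.6, 174.6]
orientation: [[0.844, -0.537, 0.0], [-0.537, -0.844, -0.0], [0.0, 0.0, -1.0]]
wrist_force: [0.2, -0.3, 0.3]
gripper_width: 21.3
grip_force: 30.0
```

```bash
python3 - <<'E'
from st import *
s=st(); go(s,[504,244,127])
for n,k in(('scene','scene0'),('side','side0')):
    f=grab(n,n+'8'); r=[]
    for g in (f,pickle.load(open(f'pics/{k}.pkl','rb'))):
        h=cv2.cvtColor(g['img'],cv2.COLOR_BGR2HSV); q,t=comp(cv2.inRange(h,(3,150,60),(14,255,255)),(446,245) if n=='scene' else(258,288),300); r.append((t.tolist(),np.argwhere(q).mean(0).round(1)))
    print(n,r)
E
```

```text
t 12.88 tcp [504.3 243.6 174.6] yaw_y -122.5 w 21.3 grip 30.0 F [ 0.2 -0.3  0.3]
tool delta cm [-0.05 -0.02  4.76]
scene [([421, 208, 48, 70, 2565], array([244.1, 446.1])), ([421, 208, 48, 70, 2565], array([244.1, 446.1]))]
side [([231, 245, 53, 81, 3254], array([287.1, 256.9])), ([231, 245, 53, 81, 3249], array([287.1, 256.9]))]
```

The flask hasn't moved and the nut is centred. Lower and release.

Call:
{"fn": "servo_tool", "kwargs": {
  "gripper": [1.9,1.9,1.9,1.9,4],
  "slide": [
    [0,0,2],
    [0,0,2],
    [0,0,0.7],
    [0,0,0],
    [0,0,0]
  ],
  "spin": [0,0,0,0,0]
}}

```text
time: 13.6
tool_pos: [504.4, 244.6, 127.9]
orientation: [[0.844, -0.536, 0.001], [-0.536, -0.844, 0.0], [0.0, -0.001, -1.0]]
wrist_force: [-0.7, 0.2, 0.1]
gripper_width: 27.4
grip_force: 0.0
```

Call:
{"fn": "servo_tool", "kwargs": {
  "gripper": [4,4,7,9.3,9.3],
  "slide": [
    [0,0,0],
    [0,0,0],
    [0,0,-3],
    [0,0,-4],
    [0,0,0]
  ],
  "spin": [0,0,0,0,0]
}}

```text
time: 14.22
tool_pos: [505.2, 244.9, 200.9]
orientation: [[0.844, -0.536, 0.005], [-0.536, -0.844, 0.002], [0.003, -0.004, -1.0]]
wrist_force: [0.5, 0.4, -0.2]
gripper_width: 65.3
grip_force: 0.0
```

```bash
python3 - <<'E'
from st import *
from scipy.optimize import least_squares
s=st(); f=grab('wrist','w9'); g=grab('scene','s9'); st()
h=cv2.cvtColor(f['img'],cv2.COLOR_BGR2HSV)[60:260,220:420]; print('wrist brass',cv2.inRange(h,(17,90,60),(30,255,255)).sum()//255)
h=cv2.cvtColor(g['img'],cv2.COLOR_BGR2HSV)[150:290,390:500]; print('scene brass',cv2.inRange(h,(17,90,60),(30,255,255)).sum()//255)
# ring from scene and side at start: white ring contours, z=60
from fit import F
for n,(x,y,X,Y) in(('scene',(190,155,248,192)),('side',(362,150,412,184))):
    hh=cv2.cvtColor(F[n]['img'],cv2.COLOR_BGR2HSV); m=cv2.inRange(hh,(0,0,150),(179,45,255)); r=np.zeros_like(m); r[y:Y,x:X]=255; m&=r
    cs,hi=cv2.findContours(m,cv2.RETR_CCOMP,cv2.CHAIN_APPROX_NONE)
    for k in cs:
        if len(k)<40: continue
        w=np.array([onz(F[n],*p,60)[:2] for p in k[:,0]]); A=np.c_[2*w,np.ones(len(w))]; q=np.linalg.lstsq(A,(w**2).sum(1),rcond=None)[0]
        print(n,len(k),q[:2].round(1),np.sqrt(q[2]+q[:2]@q[:2]).round(1))
E
```

```text
t 14.22 tcp [505.2 244.9 200.9] yaw_y -122.4 w 65.3 grip 0.0 F [ 0.5  0.4 -0.2]
t 14.32 tcp [504.2 244.4 197.3] yaw_y -122.4 w 73.3 grip 0.0 F [-1.   1.6  0.6]
wrist brass 227
scene brass 0
scene 187 [ 534.  -299.3] 70.6
scene 67 [ 540.1 -277.3] 30.3
side 132 [ 543.4 -291.5] 62.3
side 61 [ 537.3 -275.3] 30.5
```

Both nuts are in the flask, with brass visible through the mouth. Four independent estimates put the ring at (538.5,-277). Now grip the neck.

Call:
{"fn": "servo_tool", "kwargs": {
  "gripper": [9.3,9.3,9.3,9.3,9.3],
  "slide": [
    [0,0,1],
    [0,0,3],
    [0,0,4],
    [0,0,3],
    [0,0,0.9]
  ],
  "spin": [0,0,0,0,0]
}}

```text
time: 14.95
tool_pos: [502.7, 243.8, 75.1]
orientation: [[0.844, -0.536, -0.004], [-0.536, -0.844, -0.002], [-0.002, 0.004, -1.0]]
wrist_force: [0.1, 0.1, -0.4]
gripper_width: 93.2
grip_force: 0.0
```

Call:
{"fn": "servo_tool", "kwargs": {
  "gripper": [5.2,5.2,5.2,5.2,5.2],
  "slide": [
    [0,0,0],
    [0,0,0],
    [0,0,0],
    [0,0,0],
    [0,0,0]
  ],
  "spin": [0,0,0,0,0],
  "squeeze": 30
}}

```text
time: 15.58
tool_pos: [504.3, 244.4, 78.9]
orientation: [[0.844, -0.536, 0.001], [-0.536, -0.844, 0.0], [0.0, -0.0, -1.0]]
wrist_force: [-1.5, -1.4, 4.3]
gripper_width: 55.1
grip_force: 29.8
```

```bash
python3 - <<'E'
from st import *
s=st(); print(np.round(s['joint_positions'],2)); go(s,[538.5,-277,180])
E
```

```text
t 15.57 tcp [504.3 244.4  78.9] yaw_y -122.4 w 55.1 grip 29.8 F [-1.5 -1.4  4.3]
[ 0.41 -0.07  1.84 -0.    1.36  2.54]
tool delta cm [ 30.86  42.17 -10.12]
```

Neck gripped at 55.1 mm. Lift 10 cm and carry to the shaker.

Call:
{"fn": "servo_tool", "kwargs": {
  "gripper": [5,5,5,5,5],
  "slide": [
    [0,0,0],
    [0,0,-1],
    [0,0,-3],
    [0,0,-4],
    [1,1.4,-2.2]
  ],
  "spin": [0,0,0,0,0],
  "squeeze": 38
}}

```text
time: 16.2
tool_pos: [505.2, 227.8, 182.5]
orientation: [[0.845, -0.535, 0.001], [-0.535, -0.845, 0.001], [0.001, -0.001, -1.0]]
wrist_force: [1.6, -0.4, -5.4]
gripper_width: 55.0
grip_force: 37.8
```

Call:
{"fn": "servo_tool", "kwargs": {
  "gripper": [5,5,5,5,5],
  "slide": [
    [2,2.7,0],
    [2.7,3.7,0],
    [3,4.1,0],
    [3,4.1,0],
    [3,4.1,0]
  ],
  "spin": [0,0,0,0,0]
}}

```text
time: 16.82
tool_pos: [520.1, -5.6, 180.5]
orientation: [[0.844, -0.536, -0.0], [-0.536, -0.844, 0.0], [-0.0, -0.0, -1.0]]
wrist_force: [1.7, 0.0, -3.7]
gripper_width: 55.6
grip_force: 37.8
```

Call:
{"fn": "servo_tool", "kwargs": {
  "gripper": [5,5,5,5,5],
  "slide": [
    [3,4.1,0],
    [3,4.1,0],
    [3,4.1,0],
    [2.5,3.4,0],
    [2,2.7,0]
  ],
  "spin": [0,0,0,0,0]
}}

```text
time: 17.45
tool_pos: [535.3, -233.4, 180.3]
orientation: [[0.843, -0.537, -0.0], [-0.537, -0.843, 0.0], [-0.001, 0.0, -1.0]]
wrist_force: [0.7, 0.2, -3.9]
gripper_width: 55.1
grip_force: 37.8
```

```bash
python3 - <<'E'
from st import *
s=st(); go(s,[538.5,-277,180])
E
```

```text
t 17.45 tcp [ 535.3 -233.4  180.3] yaw_y -122.5 w 55.1 grip 37.8 F [ 0.7  0.2 -3.9]
tool delta cm [2.61 3.5  0.03]
```

Call:
{"fn": "servo_tool", "kwargs": {
  "gripper": [5,5,5,5],
  "slide": [
    [1.6,2.2,0],
    [0.9,1.2,0],
    [0,0,0],
    [0,0,0]
  ],
  "spin": [0,0,0,0]
}}

```text
time: 17.95
tool_pos: [538.5, -273.1, 180.4]
orientation: [[0.844, -0.536, -0.0], [-0.536, -0.844, 0.0], [-0.0, -0.0, -1.0]]
wrist_force: [0.4, 0.9, -4.6]
gripper_width: 55.2
grip_force: 37.8
```

```bash
python3 - <<'E'
from st import *
import fit
s=st(); ims=[]
for n in('scene','side'):
    f=grab(n,n+'10'); p=np.array(s['tool_pos'])+[0,0,-78.9+45]
    fit.F[n]=f; u=proj(f,p); m,t,c=fit.mask(f,(3,130,50),(14,255,255),u)
    R={}
    # belly silhouette only: fit x,y,z0 with visible lower part
    u=np.array(proj(f,(538.5,-277,60))); x,y=int(u[0]),int(u[1]); im=f['img'].copy()
    e=np.array([proj(f,(538.5+33*np.cos(a),-277+33*np.sin(a),60)) for a in fit.T]); 
    k=5; c=cv2.resize(im[y-50:y+25,x-38:x+38],None,fx=k,fy=k,interpolation=cv2.INTER_CUBIC)
    cv2.polylines(c,[np.int32((e-[x-38,y-50]+.5)*k)],True,(0,0,255),1); ims.append(c)
    globals().setdefault('M',{})[n]=(m,t)
cv2.imwrite('pics/z10.png',np.hstack(ims))
from scipy.optimize import minimize
fl=np.array(fit.fl,float)
def cost(q):
    pr=[(z+q[2],r) for z,r in fl if z<=70]; C=0
    for n in M:
        S=fit.sil(fit.F[n],q[0],q[1],pr); m=M[n][0]; v=int(proj(fit.F[n],(q[0],q[1],q[2]+60))[1]); S=S[v:]; m=m[v:]
        C+=1-np.minimum(S,m).sum()/np.maximum(S,m).sum()
    return C
r=minimize(cost,[538.5,-277,101],method='Nelder-Mead',options=dict(xatol=.1,fatol=1e-4,initial_simplex=[[538.5,-277,101],[544,-277,101],[538.5,-271,101],[538.5,-277,107]])); print(r.x.round(1),r.fun)
E
```

```text
t 17.95 tcp [ 538.5 -273.1  180.4] yaw_y -122.4 w 55.2 grip 37.8 F [ 0.4  0.9 -4.6]
[ 536.6 -272.8  104.3] 0.10081158916637556
```

View pics/z10.png

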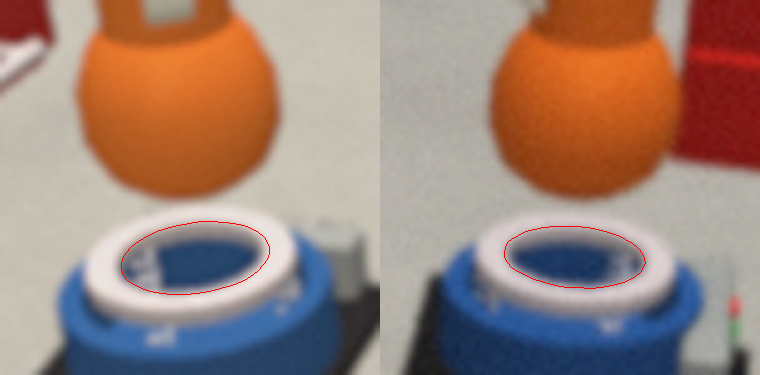

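The overlay shows the predicted ring hole matching within about 1 px, with the flask directly above it. Correct 3–4 mm toward (539,-277.5) and lower 4 cm.

Call:
{"fn": "servo_tool", "kwargs": {
  "gripper": [5,5,5,5,5],
  "slide": [
    [0.25,0.35,0.5],
    [0,0,1.5],
    [0,0,1.5],
    [0,0,0.5],
    [0,0,0]
  ],
  "spin": [0,0,0,0,0]
}}

```text
time: 18.68
tool_pos: [538.5, -278.1, 139.8]
orientation: [[0.844, -0.536, -0.001], [-0.536, -0.844, 0.0], [-0.001, 0.0, -1.0]]
wrist_force: [1.2, 0.2, -3.7]
gripper_width: 55.1
grip_force: 37.8
```

Call:
{"fn": "servo_tool", "kwargs": {
  "gripper": [5,5,5,5,5],
  "slide": [
    [0,0,0.3],
    [0,0,0.3],
    [0,0,0.3],
    [0,0,0.2],
    [0,0,0]
  ],
  "spin": [0,0,0,0,0]
}}

```text
time: 19.3
tool_pos: [538.9, -278.3, 129.8]
orientation: [[0.844, -0.536, 0.001], [-0.536, -0.844, -0.0], [0.001, -0.0, -1.0]]
wrist_force: [1.2, -0.7, 3.1]
gripper_width: 55.4
grip_force: 37.8
```

Contact: the ring is bearing about 7 N with small lateral forces. Press down 11 mm with a firmer grip.

Call:
{"fn": "servo_tool", "kwargs": {
  "gripper": [5,5,5,5,5],
  "slide": [
    [0,0,0],
    [0,0,0.3],
    [0,0,0.3],
    [0,0,0.3],
    [0,0,0.2]
  ],
  "spin": [0,0,0,0,0],
  "squeeze": 50
}}

```text
time: 19.92
tool_pos: [539.1, -278.5, 119.2]
orientation: [[0.844, -0.536, 0.002], [-0.536, -0.844, -0.001], [0.002, -0.0, -1.0]]
wrist_force: [-0.1, -2.0, 12.0]
gripper_width: 55.0
grip_force: 49.7
```

Call:
{"fn": "servo_tool", "kwargs": {
  "gripper": [5,5,5],
  "slide": [
    [0,0,0],
    [0,0,0],
    [0,0,0]
  ],
  "spin": [0,0,0]
}}

```text
time: 20.3
tool_pos: [539.2, -278.5, 119.5]
orientation: [[0.844, -0.536, 0.002], [-0.536, -0.844, -0.001], [0.002, 0.0, -1.0]]
wrist_force: [-0.4, -1.5, 11.6]
gripper_width: 54.8
grip_force: 49.7
```

About 11 mm down by force. Push on to the stop.

Call:
{"fn": "servo_tool", "kwargs": {
  "gripper": [5,5,5,5,5],
  "slide": [
    [0,0,0.2],
    [0,0,0.2],
    [0,0,0.1],
    [0,0,0],
    [0,0,0]
  ],
  "spin": [0,0,0,0,0]
}}

```text
time: 20.92
tool_pos: [539.8, -279.2, 116.6]
orientation: [[0.844, -0.537, 0.004], [-0.537, -0.844, -0.003], [0.005, 0.0, -1.0]]
wrist_force: [-3.3, -3.3, 26.2]
gripper_width: 54.7
grip_force: 49.8
```

```bash
python3 - <<'E'
from st import *
import fit
s=st()
for n in('scene','side'):
    f=grab(n,n+'12'); fit.F[n]=f
    m,t,c=fit.mask(f,(3,130,50),(14,255,255),proj(f,np.array(s['tool_pos'])-[0,0,35]))
    best=min(((1-np.minimum(S:=fit.sil(f,x,y,[(z+z0,r) for z,r in fit.fl if 26<=z<=70])[:, :],m).sum()/S.sum(),x,y) for x in(534,537,540,543) for y in(-282,-279,-276,-273) for z0 in(38,)),key=lambda a:a[0])
    print(n,best,t)
E
```

```text
t 20.93 tcp [ 539.8 -279.2  116.6] yaw_y -122.4 w 54.7 grip 49.8 F [-3.3 -3.3 26.2]
scene (np.float64(0.0729017530320134), 543, -273) [ 200  127   38   57 1378]
side (np.float64(0.0347415380905457), 537, -273) [ 370  119   37   54 1448]
```

The force rose to 26 N at z=116.6, against 116.4 predicted for fully down. The ring is at its stop, the flask is seated and upright, and nothing has slipped. Handing in.

```bash
python3 - <<'E'
from st import *
st(); print(manip.finish_job())
E
```

```text
t 21.02 tcp [ 539.8 -279.2  116.6] yaw_y -122.4 w 55.1 grip 49.8 F [-2.7 -3.3 26.9]
the job is handed in; nothing more can be done
None
```

I handed the job in at 21 s: both brass nuts are in the flask, and the gripper is still holding it upright in the shaker ring, pressed to its stop at about 27 N; the hand-in gave no verdict, so I don't know how it was judged.

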